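# Set the code on the nozzle lock box

### The arm

A 6-joint arm with a two-finger parallel gripper is mounted at the origin on a cart in front of the work surface, level with it; the furniture and walls round the work are solid. World frame = base frame: x ahead of the robot, y to its left, z up, the work surface at z = 0. Lengths are in m, angles in rad, forces in N, time in s.
With the tool pointing down it reaches from about 0.35 to 0.875 m from the base axis. Payload 15.5 kg.
Tool frame: the origin (TCP) lies at the very end of the fingers, on their centre line; the grasp point (between the pads) lies 19 mm behind it; z points along the fingers, y is the direction in which the jaws open and shut (so a half turn about z gives the same grasp; the last joint's range is limited). The gripper opens to 85 mm and grips with 20 to 120 N. Pads are 22 mm wide; open, the fingers measure 114 mm over their backs; the gripper's body (76 mm by 85 mm) begins 54 mm behind the grasp point. The pads swing forward as they close: fully open they stand 13 mm farther back than shut.
Start: joints at [1.079, 0.494, 1.345, -0, 1.302, -0.096], TCP at [0.242, 0.576, 0.231] pointing down, gripper open.
Joint ranges: [-2.91, 2.91], [-0.82, 2.16], [0.22, 2.67], [-1.22, 4.37], [0.12, 2.79], [-3.08, 3.08]. Speed limits (rad/s): [1.89, 1.89, 2.57, 3.01, 3.01, 3.01].

### API

Orientations are given as a unit quaternion [w, x, y, z].
In Python, from station import telemetry, cams, job gives the robot as it stands.
- The arm moves only by the shell command python3 -m crank 'ROWS' [OPENING] [FORCE]. ROWS is a JSON object of lists of equal length, an entry for each row: "translation": the shift along the tool's x, y, z in cm, a list of three; "delta_rot": the turn, a rotation vector about the tool's x, y, z in rad, a list of three. A call has 1 to 8 rows; each row shifts and turns the commanded pose from where the row before left it, along the tool's axes as they then stand; what a row does not reach is not made up. A row lasts 1/10 s, in which the tool goes at most 50 mm and 8.59 degrees, less where a joint would pass 70% of its speed; a pose out of reach is approached as far as the arm can. A call with a gripper value outside its range is refused whole. OPENING is the opening, from -1 (shut) to 1 (fully open), so that 0 is half open, set as the call begins (- or left out, the last holds). The fingers move at their own pace and stop on an object; FORCE is the grip in N (left out, the last holds). Time passes only in rows, so rows that do not move let the fingers close. It gives the time, the measured TCP pose, the force and the opening at its end, in the units of the state.
- telemetry.state(): the state, without advancing time (a new reading comes with each control period).
- cams.snapshot(name): name is "scene" or "side" or "wrist"; returns a dict with "img" (384x512x3 uint8, red, green, blue), "fx", "fy", "cx", "cy" (pixels), "R" (3x3) and "t" (3): a world point X has camera coordinates R X + t. Camera axes: x right, y down, z forward; pixel columns grow to the right and rows downward; lengths in m; the calibration is good to about 2 mm. A picture is of the moment at which its call begins. There is no depth.
- job.job_done(): hands the job in, once; it reports no verdict.
The state is a dict: "t": time; "joint_pos": joint angles; "joint_velocities": joint speeds; "effort": joint torques, N m; "tool_pos": TCP position; "eef_rot": TCP orientation; "contact_force": force on the tool from outside, world axes, zero at the start; "wrist_torque": the same for the moment, N m; "width": opening from 0.0 (shut) to 1.0 (fully open).
Only numpy, scipy, OpenCV 4.12 (cv2) and the standard library are available. Lean on these libraries where they do the work, as an engineer would, in place of code of your own. Each camera call takes 0.05 s, during which the arm holds its last target.

### The job

The blue steel box on the bench holds the master nozzles and has a two-dial code lock on its lid. Set its code: first turn the large dial until its white pointer line stands at 2 o'clock, then turn the small dial to 10 o'clock, and let go of both. Twelve o'clock is the long thick mark on each dial's ring, and there is one mark for every hour, running clockwise as on a clock.

Things in the scene. Friction and masses are not known exactly. Their poses are not given: they have to be found in the camera images.
- large_dial (a joint): angle in rad about the vertical: 0 when the white pointer line stands at the long thick 12 o'clock mark, growing clockwise seen from above, 0.5236 an hour, so 2 o'clock is +1.047. Starts between -0.4 and +0.5. Stops at -2.4 and +2.4, light friction (0.05 N m), no clicks or spring: it stays where it is left.
- small_dial (a joint): angle in rad of the small dial, measured the same way: 0 at its 12 o'clock mark, growing clockwise seen from above; 10 o'clock is -1.047. It starts between -0.5 and +0.4. Same stops, friction and behaviour.
- large_dial_grip (a point): point on the large dial's axis inside its upright black grip bar, at the height to pinch, 118 mm above the bench; z up, x along the bar to its pointed end with the white line, turning with the dial. Bar 72 mm long, 18 mm wide with flat sides to pinch, top 11 mm above the point. It stands on a black disc (diameter 84) whose face is 21 mm below the point, over a fixed aluminium ring (diameter 124).
- small_dial_grip (a point): the same point in the small dial, with the same axes and heights (118 mm above the bench, top of the bar 11 mm above it, face of the disc 21 mm below it). Its bar is 47 mm long and 14 mm wide, its disc 54 mm and its aluminium ring 88 mm in diameter.
- lock_box: blue steel box, 186 (x) x 306 (y) x 85 mm high, fixed on the bench; origin at the centre of its underside, z up, x away from the robot towards the lid hinges, y along the box. The two dials are on its lid, 75 mm either side of the centre along y; the large one may be left or right. 12 o'clock of both lies towards +x of the box.

How it is judged:
By the outcome, as a careful person would: the job done as asked, in the order asked, and still so for the second after the job is handed in, with the robot touching nothing.
It also fails if it takes over 48 s, if anything falls off the work surface, if the arm or the gripper's body presses on something with over 40 N, if the wrist force passes 120 N, or if a joint passes its speed limit or range.

## Working session

There is one attempt and no reset: what is moved stays moved. The work goes in short steps, Python scripts to look and compute and a shell command to move; the robot and the scene stay as the last step left them, time stands still between calls to the robot, and variables do not carry over. Pictures are saved under pics/ and viewed, and the job is handed in when it is done.

```bash
ls; mkdir -p pics; python3 - <<'E'
from station import telemetry, cams, job
import cv2
print(telemetry.state())
for n in ("scene","side","wrist"):
    s=cams.snapshot(n); cv2.imwrite(f"pics/{n}0.png",s["img"][:,:,::-1])
    print(n,s["fx"],s["fy"],s["cx"],s["cy"],s["R"],s["t"])
E
```

```text
pics
{'t': 0.0, 'joint_pos': array([ 1.07847832e+00,  4.94179523e-01,  1.34615261e+00,  4.57041059e-05,
        1.30248289e+00, -9.54891155e-02]), 'joint_velocities': array([ 0.00037115, -0.00094075,  0.00110224, -0.0008314 , -0.00064251,
        0.00036806]), 'effort': array([-1.59751238e-03, -8.82148218e+01, -3.83876288e+01, -3.10329051e-05,
        9.78254015e-03,  9.47756945e-06]), 'tool_pos': array([0.24136378, 0.576119  , 0.23069525]), 'eef_rot': array([-1.98140717e-04,  1.97121047e-01,  9.80378967e-01, -5.78596015e-04]), 'contact_force': array([-0.84840702,  0.17693404,  0.74360733]), 'wrist_torque': array([-0.01537339,  0.03230996,  0.01522289]), 'width': 0.9980308431794821}
scene 497.39183108725814 497.39183108725814 263.2090098106003 196.1397953330965 [[-0.63842734 -0.7694787   0.01769361]
 [-0.34034773  0.26161467 -0.90317284]
 [ 0.69034335 -0.58263222 -0.42891229]] [0.36559182 0.27015842 0.62913816]
side 362.0833492267318 362.0833492267318 259.89628264602527 185.76149816074977 [[-0.9203199   0.39115685  0.0027563 ]
 [ 0.31731811  0.75067429 -0.57948023]
 [-0.22873675 -0.53243256 -0.81498164]] [ 0.46856378 -0.13962889  1.08720347]
wrist 321.0442254312203 321.0442254312203 255.24997090521953 190.85822743858955 [[ 0.38715204  0.92201539  0.00096118]
 [ 0.87906113 -0.36942973  0.3012859 ]
 [ 0.27814532 -0.11579852 -0.95353337]] [-0.62621301 -0.03789137  0.3795628 ]
```

View pics/scene0.png

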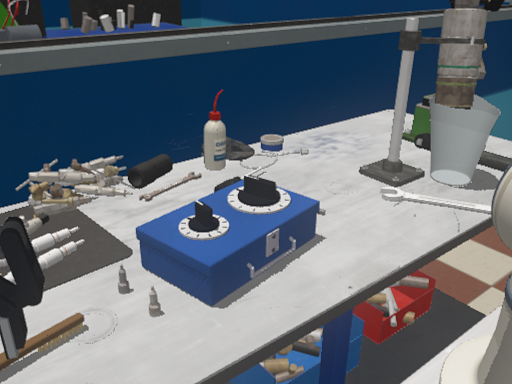

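View pics/side0.png

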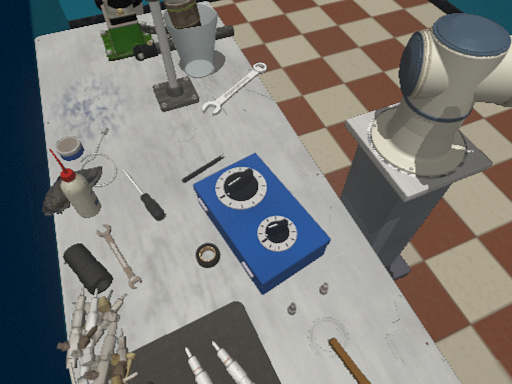

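View pics/wrist0.png

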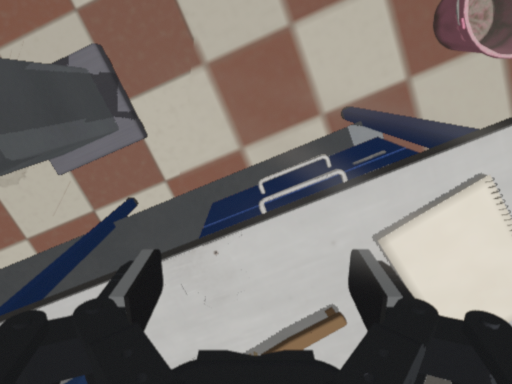

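The side view shows the blue box, with the large dial at about (241,187) and the small dial at about (277,233). I'll enlarge both views to measure.

```bash
python3 - <<'E'
import cv2
a=cv2.imread("pics/side0.png")[145:295,185:335]; cv2.imwrite("pics/side0z.png",cv2.resize(a,(600,600),interpolation=cv2.INTER_CUBIC))
a=cv2.imread("pics/scene0.png")[165:295,130:330]; cv2.imwrite("pics/scene0z.png",cv2.resize(a,(800,520),interpolation=cv2.INTER_CUBIC))
E
```

```text
(no output)
```

View pics/side0z.png

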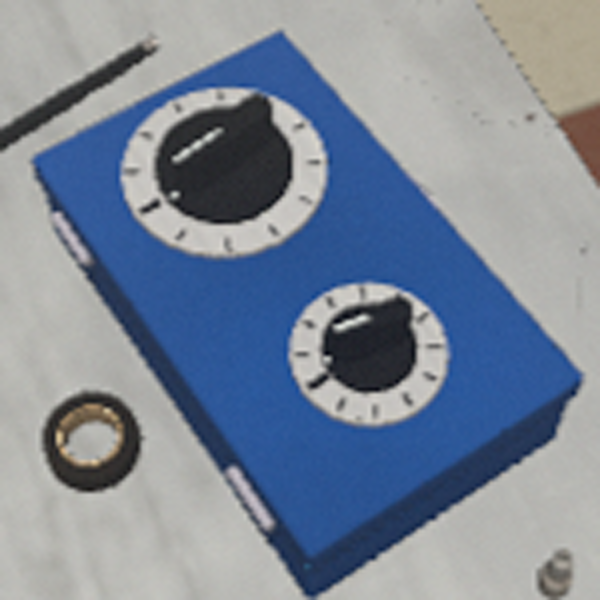

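View pics/scene0z.png

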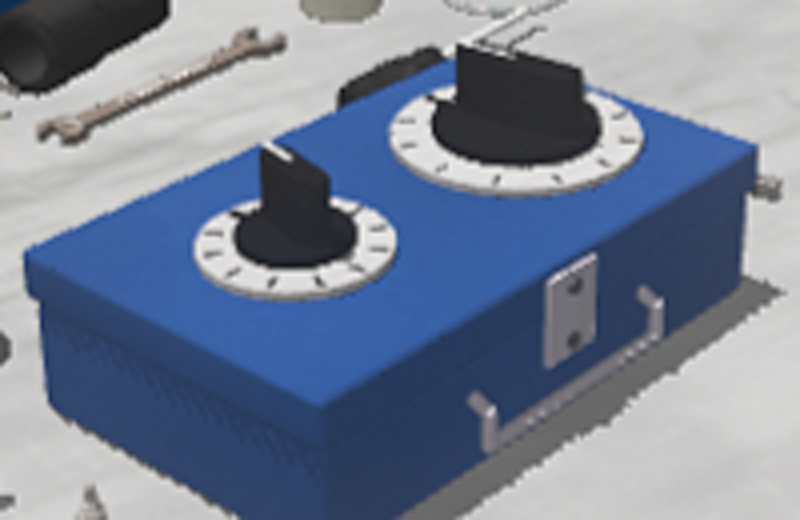

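```bash
cat > h.py <<'E'
import numpy as np,cv2
from scipy.optimize import least_squares
def un(p,o): return ((np.array(p,float)+.5)/4-.5)+np.array(o)
def ray(s,px,z):
    px=np.atleast_2d(px); d=np.c_[(px[:,0]-s["cx"])/s["fx"],(px[:,1]-s["cy"])/s["fy"],np.ones(len(px))]@s["R"]
    C=-s["R"].T@s["t"]; return C+d*((z-C[2])/d[:,2])[:,None]
def proj(s,X):
    c=np.atleast_2d(X)@s["R"].T+s["t"]; return np.c_[s["fx"]*c[:,0]/c[:,2]+s["cx"],s["fy"]*c[:,1]/c[:,2]+s["cy"]]
E
python3 - <<'E'
from h import *
from station import cams
S=cams.snapshot("side");C=cams.snapshot("scene")
sc=un([(282,30),(35,160),(313,558),(580,380)],(185,145))
cc=un([(25,255),(325,408),(755,150)],(130,165))
W=ray(S,sc,.085);W2=ray(C,cc,.085)
print(W.round(4),[np.linalg.norm(W[i]-W[i-1]).round(4) for i in range(4)]);print(W2.round(4),np.linalg.norm(np.diff(W2,axis=0),axis=1))
# side corners order: box (-x,-y?),...
loc={0:(-.093,-.153),1:(.093,-.153),2:(.093,.153),3:(-.093,.153)}
def pts(p,ids): 
    c,s=np.cos(p[2]),np.sin(p[2]); return np.array([[p[0]+c*loc[i][0]-s*loc[i][1],p[1]+s*loc[i][0]+c*loc[i][1],.085] for i in ids])
f=lambda p:np.r_[(proj(S,pts(p,[0,1,2,3]))-sc).ravel(),(proj(C,pts(p,[2,3,0]))-cc).ravel()]
p0=[*W[:,:2].mean(0),np.arctan2(*(W[1]-W[0])[[1,0]])]
r=least_squares(f,p0); print("box",r.x,np.abs(r.fun).max())
p=r.x;c,s=np.cos(p[2]),np.sin(p[2])
for n,y in(("L",-.075),("S",.075)):
    X=[p[0]-s*y,p[1]+c*y,.129]; print(n,X,proj(S,[X]),proj(C,[X]))
for n,l,o in (("L",[(175,160),(222,130)],0),("S",[(333,329),(369,317)],0)):
    q=ray(S,un(l,(185,145)),.129); d=q[0]-q[1]; print(n,q.round(4),"world yaw",np.arctan2(d[1],d[0]),"angle",p[2]-np.arctan2(d[1],d[0]))
for n,l in (("L",[(460,43),(515,57)]),("S",[(264,145),(290,160)])):
    q=ray(C,un(l,(130,165)),.129); d=q[0]-q[1]; print(n,q.round(4),"world yaw",np.arctan2(d[1],d[0]),"angle",p[2]-np.arctan2(d[1],d[0]))
E
```

```text
[[ 0.4918 -0.0731  0.085 ]
 [ 0.6706 -0.0356  0.085 ]
 [ 0.6133  0.2599  0.085 ]
 [ 0.4379  0.2247  0.085 ]] [np.float64(0.3027), np.float64(0.1827), np.float64(0.301), np.float64(0.1789)]
[[ 0.6051  0.2607  0.085 ]
 [ 0.4272  0.226   0.085 ]
 [ 0.4848 -0.0642  0.085 ]] [0.18124905 0.29584029]
box [0.55155432 0.09299081 0.19671888] 2.986436352553426
L [np.float64(0.5662132573838637), np.float64(0.01943732389208991), 0.129] [[240.73255659 177.11104043]] [[258.7387156  178.41418576]]
S [np.float64(0.5368953745056221), np.float64(0.16654429770209558), 0.129] [[278.66735625 223.82414183]] [[202.72567436 204.64379182]]
L [[0.6001 0.0285 0.129 ]
 [0.5675 0.0189 0.129 ]] world yaw 0.28464650521130397 angle -0.08792762376585672
S [[0.561  0.1643 0.129 ]
 [0.5405 0.1652 0.129 ]] world yaw -0.04038022263718756 angle 0.2370991040826348
L [[0.5944 0.0318 0.129 ]
 [0.5649 0.0214 0.129 ]] world yaw 0.34081056910854785 angle -0.1440916876631006
S [[0.5566 0.1681 0.129 ]
 [0.5376 0.1673 0.129 ]] world yaw 0.043200197736166256 angle 0.15351868370928098
```

```bash
python3 -m crank '{"translation":[[-3.7,-2.8,0],[-3.7,-2.8,0],[-3.7,-2.8,0],[-3.7,-2.8,0],[-3.7,-2.8,0],[-3.7,-2.8,0],[-3.7,-2.8,0]],"delta_rot":[[0,0,0],[0,0,0],[0,0,0],[0,0,0],[0,0,0],[0,0,0],[0,0,0]]}'
python3 -m crank '{"translation":[[-3.7,-2.8,0],[-3.7,-2.8,0],[-3.7,-2.8,0],[-3.7,-2.8,0],[-3.7,-2.8,0],[-3.7,-2.8,0],[-3.7,-2.8,0]],"delta_rot":[[0,0,0],[0,0,0],[0,0,0],[0,0,0],[0,0,0],[0,0,0],[0,0,0]]}'
python3 -m crank '{"translation":[[0,0,0],[0,0,0],[0,0,0],[0,0,0],[0,0,0],[0,0,0]],"delta_rot":[[0,0,-0.14],[0,0,-0.14],[0,0,-0.14],[0,0,-0.14],[0,0,-0.14],[0,0,0]]}'
python3 - <<'E'
from station import telemetry, cams
import cv2,pickle
s=cams.snapshot("wrist");pickle.dump(s,open("w1.pkl","wb")); cv2.imwrite("pics/wrist1.png",cv2.resize(s["img"][:,:,::-1],(800,600),interpolation=cv2.INTER_CUBIC))
st=telemetry.state();print(st["t"],st["tool_pos"],st["eef_rot"],st["joint_pos"])
E
```

```text
t: 0.95
tool_pos: [0.4053, 0.2939, 0.2314]
eef_rot: [0.0, 0.197, 0.98, 0.0]
contact_force: [1.1, -0.3, 0.6]
width: 0.997
t: 1.65
tool_pos: [0.5685, 0.0128, 0.2313]
eef_rot: [0.0, 0.197, 0.98, 0.0]
contact_force: [-0.6, 0.6, -0.2]
width: 0.998
t: 2.25
tool_pos: [0.5678, 0.0147, 0.2312]
eef_rot: [-0.0, -0.152, 0.988, -0.0]
contact_force: [-0.4, -0.2, 0.4]
width: 1.003
2.3 [0.56775725 0.01472563 0.23121607] [-6.44120241e-05 -1.49572132e-01  9.88750814e-01  3.02892738e-05] [-7.92196711e-02  4.13433702e-01  1.48890300e+00  3.14133704e-05
  1.23939517e+00 -1.95029727e+00]
```

View pics/wrist1.png

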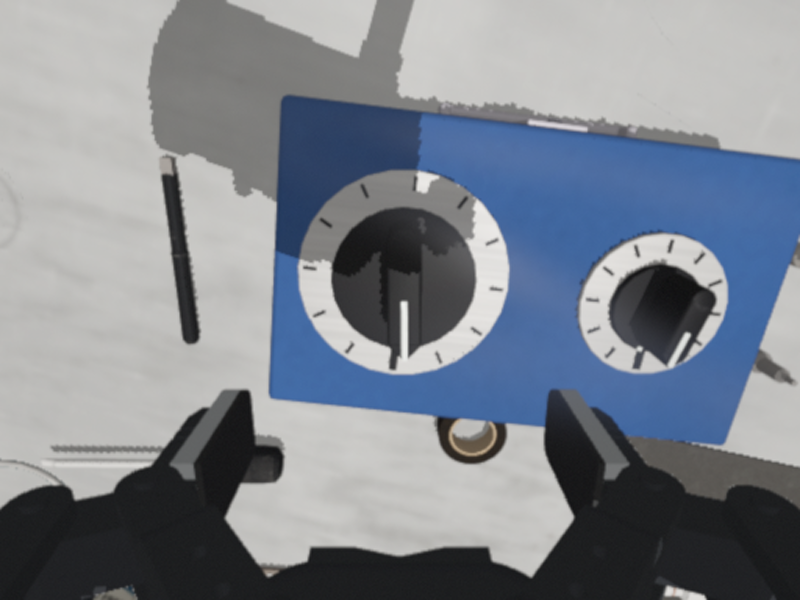

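```bash
python3 - <<'E'
from h import *
import pickle
s=pickle.load(open("w1.pkl","rb"))
k=lambda p:(np.array(p,float)+.5)*.64-.5
ya=lambda d:np.arctan2(d[1],d[0])
W=ray(s,k([(285,97),(270,397),(725,444)]),.085);print(W.round(4),np.linalg.norm(np.diff(W,axis=0),axis=1), ya(W[1]-W[0]), ya(W[2]-W[1])-np.pi/2)
for n,b,m,pl in(("L",[(298,272),(510,272),(404,169),(404,375)],[(394,358),(415,183)],[(404,358),(404,302)]),
             ("S",[(579,302),(728,302),(664,233),(653,374)],[(639,357),(671,246)],[(671,365),(688,335)])):
    q=ray(s,k(b),.088); print(n,"ctr",q[:2].mean(0),q[2:].mean(0),np.linalg.norm(q[0]-q[1]),np.linalg.norm(q[2]-q[3]))
    q=ray(s,k(m),.088);y12=ya(q[0]-q[1]);print(" marks yaw",y12,q.mean(0))
    q=ray(s,k(pl),.129);print(" line",q.round(4),ya(q[0]-q[1]),"angle",y12-ya(q[0]-q[1]))
E
```

```text
[[ 0.4917 -0.0717  0.085 ]
 [ 0.6701 -0.0387  0.085 ]
 [ 0.6135  0.2589  0.085 ]] [0.18146286 0.30294827] 0.183311768189584 0.18805987540086244
L ctr [0.56413657 0.01833039 0.088     ] [0.5679853  0.01952928 0.088     ] 0.12490424783313434 0.12575347814233903
 marks yaw 0.1925405550426833 [0.56604765 0.01886857 0.088     ]
 line [[0.5992 0.029  0.129 ]
 [0.5693 0.0195 0.129 ]] 0.30816942805727743 angle -0.11562887301459412
S ctr [0.53687824 0.16699201 0.088     ] [0.53870113 0.17103524 0.088     ] 0.08962876232286512 0.08975714541807717
 marks yaw 0.18576639696533997 [0.53754622 0.16792859 0.088     ]
 line [[0.5602 0.1669 0.129 ]
 [0.5419 0.1675 0.129 ]] -0.03488907709047062 angle 0.2206554740558106
```

```bash
python3 -m crank '{"translation":[[0,0.46,0],[0,0,3],[0,0,3],[0,0,3],[0,0,2.6],[0,0,1.3],[0,0,0],[0,0,0]],"delta_rot":[[0,0,0],[0,0,0],[0,0,0],[0,0,0],[0,0,0],[0,0,0],[0,0,0],[0,0,0]]}'
python3 -m crank '{"translation":[[0,0,0],[0,0,0],[0,0,0],[0,0,0],[0,0,0],[0,0,0],[0,0,0],[0,0,0]],"delta_rot":[[0,0,0],[0,0,0],[0,0,0],[0,0,0],[0,0,0],[0,0,0],[0,0,0],[0,0,0]]}' -1 40
python3 - <<'E'
from station import telemetry
st=telemetry.state();print(st["t"],st["tool_pos"],st["eef_rot"],st["contact_force"],st["wrist_torque"],st["width"])
E
```

```text
t: 3.1
tool_pos: [0.5669, 0.0192, 0.1031]
eef_rot: [0.0, -0.151, 0.989, -0.0]
contact_force: [-0.2, 0.2, 0.5]
width: 1.002
t: 3.9
tool_pos: [0.5671, 0.0174, 0.103]
eef_rot: [0.001, -0.151, 0.989, -0.001]
contact_force: [-0.4, -17.9, 8.4]
width: 0.199
3.9 [0.56714948 0.0173957  0.10301253] [ 6.26660848e-04 -1.51041091e-01  9.88526434e-01 -1.29845277e-03] [ -0.37713198 -17.88790789   8.41810427] [-2.46972667  0.21130448  0.06508262] 0.19933460830050181
```

```bash
python3 -m crank '{"translation":[[0,-0.18,0],[0,0,0],[0,0,0]],"delta_rot":[[0,0,0],[0,0,0],[0,0,0]]}'
python3 - <<'E'
from station import telemetry, cams
from h import *
s=cams.snapshot("wrist");cv2.imwrite("pics/w2.png",s["img"][:,:,::-1])
s=cams.snapshot("side");cv2.imwrite("pics/s2.png",cv2.resize(s["img"][145:295,185:335,::-1],(600,600),interpolation=cv2.INTER_CUBIC))
st=telemetry.state();q=st["eef_rot"];print(st["t"],st["tool_pos"],2*np.arctan2(q[2],q[1])-np.pi/2,st["contact_force"],st["wrist_torque"],st["width"])
E
```

```text
t: 4.2
tool_pos: [0.5672, 0.0172, 0.103]
eef_rot: [0.0, -0.151, 0.989, -0.0]
contact_force: [-2.5, -2.3, 11.4]
width: 0.206
4.3 [0.56716179 0.0171829  0.10298415] 1.873805952850783 [-2.61753633 -2.43501811 11.55675395] [0.084357   0.52986042 0.06514932] 0.20221765372502346
```

View pics/w2.png

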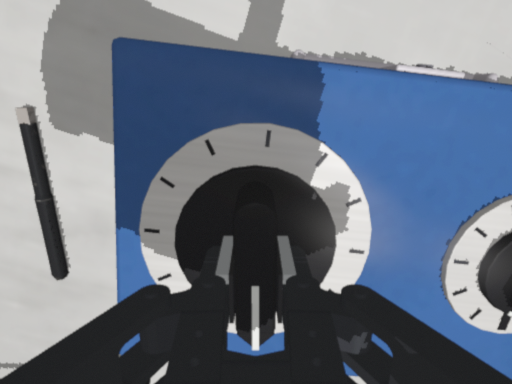

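View pics/s2.png

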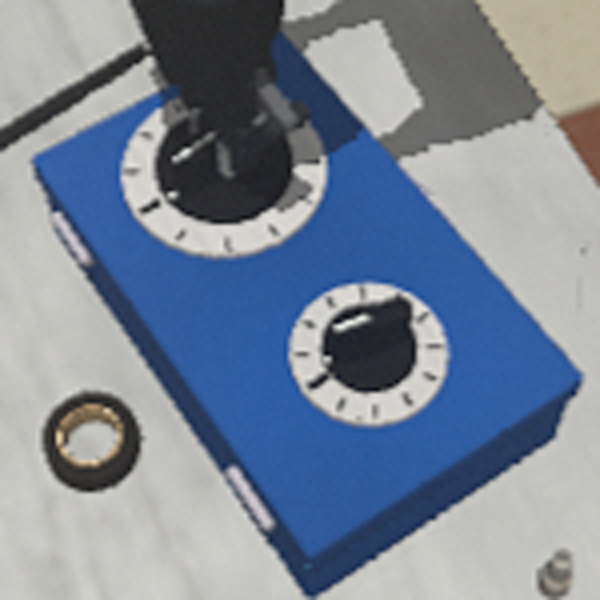

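```bash
python3 -m crank '{"translation":[[0,0,0],[0,0,0],[0,0,0],[0,0,0],[0,0,0],[0,0,0]],"delta_rot":[[0,0,0.1],[0,0,0.1],[0,0,0.1],[0,0,0.1],[0,0,0.1],[0,0,0.1]]}'
python3 -m crank '{"translation":[[0,0,0],[0,0,0],[0,0,0],[0,0,0],[0,0,0],[0,0,0],[0,0,0],[0,0,0]],"delta_rot":[[0,0,0.1],[0,0,0.1],[0,0,0.1],[0,0,0.1],[0,0,0.1],[0,0,0.06],[0,0,0],[0,0,0]]}'
python3 - <<'E'
from station import telemetry, cams
from h import *
s=cams.snapshot("side");cv2.imwrite("pics/s3.png",cv2.resize(s["img"][145:295,185:335,::-1],(600,600),interpolation=cv2.INTER_CUBIC))
st=telemetry.state();q=st["eef_rot"];print(st["t"],st["tool_pos"],2*np.arctan2(q[2],q[1])-np.pi/2,st["contact_force"],st["wrist_torque"],st["width"])
E
```

```text
t: 4.9
tool_pos: [0.5672, 0.0172, 0.103]
eef_rot: [0.0, 0.15, 0.989, -0.0]
contact_force: [-2.1, -1.3, 11.2]
width: 0.201
t: 5.7
tool_pos: [0.5674, 0.0172, 0.103]
eef_rot: [0.001, 0.416, 0.91, 0.0]
contact_force: [-2.5, -1.9, 9.8]
width: 0.2
5.75 [0.56734713 0.01720086 0.10299346] 0.7138144954579779 [-2.31522793 -2.20785647 10.22026679] [-0.0644792   0.1068601  -0.04250604] 0.20244252078610864
```

View pics/s3.png

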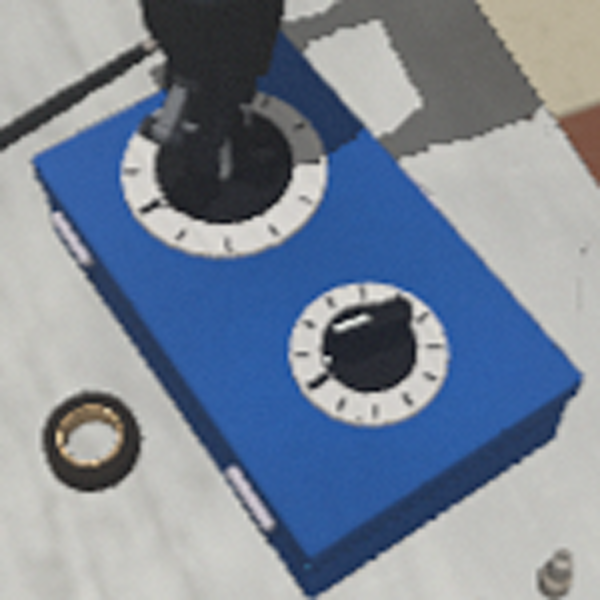

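```bash
python3 -m crank '{"translation":[[0,0,0],[0,0,0],[0,0,0],[0,0,0],[0,0,0],[0,0,0]],"delta_rot":[[0,0,0],[0,0,0],[0,0,0],[0,0,0],[0,0,0],[0,0,0]]}' 1
python3 -m crank '{"translation":[[0,0,-1.5],[0,0,-3],[0,0,-3],[0,0,-3],[0,0,-3],[0,0,0],[0,0,0]],"delta_rot":[[0,0,0],[0,0,0],[0,0,0],[0,0,0],[0,0,0],[0,0,0],[0,0,0]]}'
python3 - <<'E'
from station import telemetry, cams
from h import *
import pickle
s=cams.snapshot("wrist");pickle.dump(s,open("w4.pkl","wb")); cv2.imwrite("pics/w4.png",cv2.resize(s["img"][:,:,::-1],(800,600),interpolation=cv2.INTER_CUBIC))
st=telemetry.state();q=st["eef_rot"];print(st["t"],st["tool_pos"],2*np.arctan2(q[2],q[1])-np.pi/2,st["contact_force"],st["wrist_torque"],st["width"])
E
```

```text
t: 6.35
tool_pos: [0.5669, 0.0174, 0.1022]
eef_rot: [-0.0, 0.415, 0.91, -0.0]
contact_force: [-0.4, -0.5, 0.2]
width: 0.998
t: 7.05
tool_pos: [0.5671, 0.0174, 0.2376]
eef_rot: [0.001, 0.415, 0.91, 0.0]
contact_force: [0.6, -0.0, -0.0]
width: 1.002
7.1 [0.56663393 0.01740705 0.23676771] 0.7140155266724033 [ 0.00588587 -0.16033889 -1.27747703] [-0.0103944   0.00761057 -0.02112278] 0.999121589078747
```

View pics/w4.png

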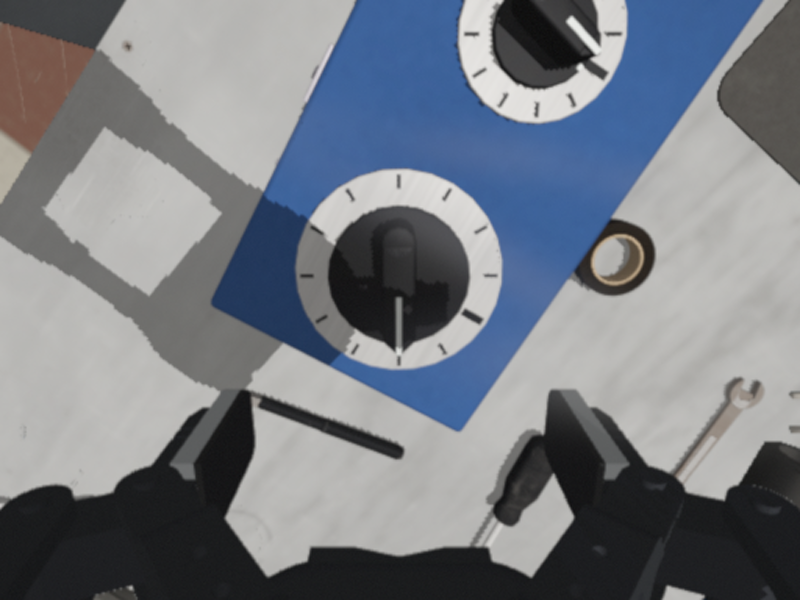

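The white line (399,297)-(399,352) points at the mark at (399,360). That is the second mark clockwise from the thick one at (472,316). I'll put a number on it.

```bash
python3 - <<'E'
from h import *
import pickle
s=pickle.load(open("w4.pkl","rb"))
k=lambda p:(np.array(p,float)+.5)*.64-.5
ya=lambda d:np.arctan2(d[1],d[0])
q=ray(s,k([(399,360),(399,181),(472,316),(318,229),(307,275),(491,275)]),.088)
l=ray(s,k([(399,352),(399,297)]),.129)
print("2-8",ya(q[0]-q[1]),"12-6",ya(q[2]-q[3]),"9-3ish",ya(q[5]-q[4]),q[:2].mean(0),q[4:].mean(0),"line",ya(l[0]-l[1]),l)
E
```

```text
2-8 -0.8575944362457939 12-6 0.18438916403865654 9-3ish 0.7126149198330451 [0.56776664 0.01843674 0.088     ] [0.5675993  0.01866973 0.088     ] line -0.8575944362457939 [[ 0.58874861 -0.00595792  0.129     ]
 [ 0.568216    0.01777614  0.129     ]]
```

```bash
python3 -m crank '{"translation":[[3.27,1.88,0],[3.27,1.88,0],[3.27,1.88,0],[3.27,1.88,0],[0,0,0]],"delta_rot":[[0,0,0],[0,0,0],[0,0,0],[0,0,0],[0,0,0]]}'
python3 -m crank '{"translation":[[0,0,0],[0,0,0],[0,0,0],[0,0,0],[0,0,0],[0,0,0],[0,0,0],[0,0,0]],"delta_rot":[[0,0,-0.137],[0,0,-0.137],[0,0,-0.137],[0,0,-0.137],[0,0,-0.137],[0,0,-0.137],[0,0,0],[0,0,0]]}'
python3 - <<'E'
from station import telemetry, cams
from h import *
import pickle
s=cams.snapshot("wrist");pickle.dump(s,open("w5.pkl","wb")); cv2.imwrite("pics/w5.png",cv2.resize(s["img"][:,:,::-1],(800,600),interpolation=cv2.INTER_CUBIC))
st=telemetry.state();q=st["eef_rot"];print(st["t"],st["tool_pos"],2*np.arctan2(q[2],q[1])-np.pi/2,st["joint_pos"])
E
```

```text
t: 7.6
tool_pos: [0.5365, 0.169, 0.2359]
eef_rot: [-0.001, 0.414, 0.91, -0.0]
contact_force: [-0.8, -0.7, -1.2]
width: 1.002
t: 8.4
tool_pos: [0.5379, 0.1651, 0.2365]
eef_rot: [-0.001, 0.02, 1.0, -0.0]
contact_force: [0.1, -0.4, 0.5]
width: 0.994
8.45 [0.5379456  0.16516804 0.23669277] 1.5316389910976516 [ 1.91827123e-01  4.01059406e-01  1.49345098e+00 -7.04439111e-05
  1.24812806e+00 -1.33978950e+00]
```

View pics/w5.png

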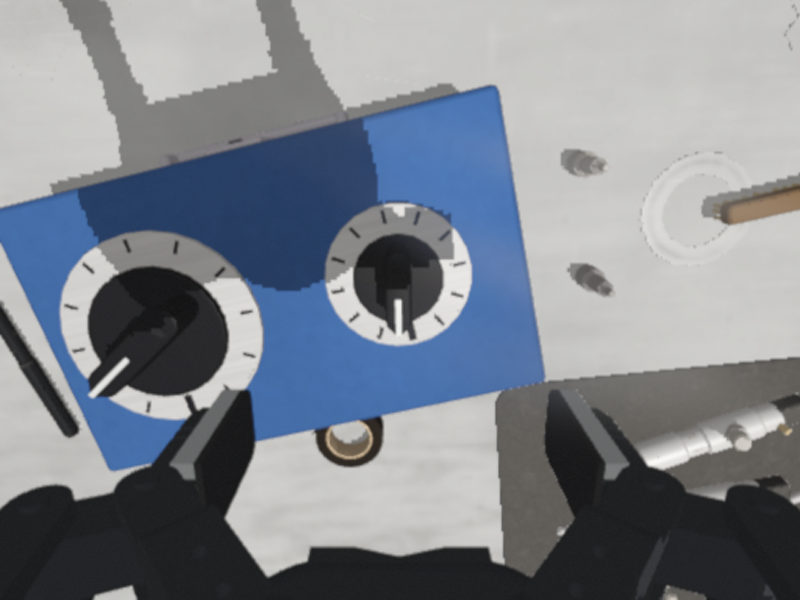

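```bash
python3 -m crank '{"translation":[[0,0,3],[0,0,3],[0,0,3],[0,0,3],[0,0,1.4],[0,0,0],[0,0,0]],"delta_rot":[[0,0,0],[0,0,0],[0,0,0],[0,0,0],[0,0,0],[0,0,0],[0,0,0]]}'
python3 -m crank '{"translation":[[0,0,0],[0,0,0],[0,0,0],[0,0,0],[0,0,0],[0,0,0],[0,0,0],[0,0,0]],"delta_rot":[[0,0,0],[0,0,0],[0,0,0],[0,0,0],[0,0,0],[0,0,0],[0,0,0],[0,0,0]]}' -1 40
python3 - <<'E'
from station import telemetry,cams
from h import *
s=cams.snapshot("wrist");cv2.imwrite("pics/w6.png",s["img"][:,:,::-1])
st=telemetry.state();q=st["eef_rot"];print(st["t"],st["tool_pos"],2*np.arctan2(q[2],q[1])-np.pi/2,st["contact_force"],st["wrist_torque"],st["width"])
E
```

```text
t: 9.15
tool_pos: [0.5383, 0.1655, 0.1036]
eef_rot: [-0.0, 0.018, 1.0, -0.0]
contact_force: [0.6, 0.5, -0.3]
width: 1.004
t: 9.95
tool_pos: [0.5381, 0.1646, 0.1037]
eef_rot: [0.0, 0.017, 1.0, -0.001]
contact_force: [-2.7, -9.1, 8.9]
width: 0.152
10.0 [0.53812436 0.16458737 0.10373375] 1.5360883911538568 [-1.95083313 -9.88721275 10.1961233 ] [-1.49346555  0.29521604  0.0633216 ] 0.15803879132247897
```

View pics/w6.png

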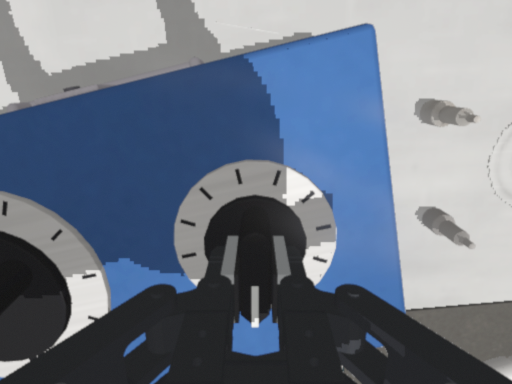

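Both pads hold the bar squarely, with the white line at (255,290)-(255,325), and the width is about 13.4 mm. I'll take out the sideways offset and turn by −1.27.

```bash
python3 -m crank '{"translation":[[0,-0.1,0],[0,0,0],[0,0,0],[0,0,0],[0,0,0],[0,0,0],[0,0,0],[0,0,0]],"delta_rot":[[0,0,0],[0,0,-0.1],[0,0,-0.1],[0,0,-0.1],[0,0,-0.1],[0,0,-0.1],[0,0,-0.1],[0,0,-0.1]]}'
python3 -m crank '{"translation":[[0,0,0],[0,0,0],[0,0,0],[0,0,0],[0,0,0],[0,0,0],[0,0,0],[0,0,0]],"delta_rot":[[0,0,-0.1],[0,0,-0.1],[0,0,-0.1],[0,0,-0.1],[0,0,-0.1],[0,0,-0.07],[0,0,0],[0,0,0]]}'
python3 - <<'E'
from station import telemetry
from h import *
st=telemetry.state();q=st["eef_rot"];print(st["t"],st["tool_pos"],q,2*np.arctan2(q[2],q[1])-np.pi/2,st["contact_force"],st["wrist_torque"],st["width"])
E
```

```text
t: 10.8
tool_pos: [0.5382, 0.1641, 0.1038]
eef_rot: [0.0, -0.328, 0.945, -0.0]
contact_force: [-1.7, -4.9, 9.1]
width: 0.152
t: 11.6
tool_pos: [0.5384, 0.1639, 0.1037]
eef_rot: [-0.0, -0.579, 0.815, -0.001]
contact_force: [-0.3, -7.4, 8.2]
width: 0.156
11.6 [0.53836034 0.16387705 0.1037278 ] [-1.22445786e-06 -5.79186926e-01  8.15194606e-01 -5.08664917e-04] 2.80625838736081 [-0.25709194 -7.42780115  8.24524527] [-1.07359673  0.26281688  0.07901563] 0.15637195674418505
```

```bash
python3 -m crank '{"translation":[[0,0,0],[0,0,0],[0,0,0],[0,0,0],[0,0,0],[0,0,0]],"delta_rot":[[0,0,0],[0,0,0],[0,0,0],[0,0,0],[0,0,0],[0,0,0]]}' 1
python3 -m crank '{"translation":[[0,0,-1.5],[0,0,-3],[0,0,-3],[0,0,-3],[0,0,-3],[0,0,-1],[0,0,0],[0,0,0]],"delta_rot":[[0,0,0],[0,0,0],[0,0,0],[0,0,0],[0,0,0],[0,0,0],[0,0,0],[0,0,0]]}'
python3 - <<'E'
from station import telemetry, cams
from h import *
import pickle
s=cams.snapshot("wrist");pickle.dump(s,open("w7.pkl","wb")); cv2.imwrite("pics/w7.png",cv2.resize(s["img"][:,:,::-1],(800,600),interpolation=cv2.INTER_CUBIC))
s=cams.snapshot("side");cv2.imwrite("pics/s7.png",cv2.resize(s["img"][145:295,185:335,::-1],(600,600),interpolation=cv2.INTER_CUBIC))
st=telemetry.state();q=st["eef_rot"];print(st["t"],st["tool_pos"],2*np.arctan2(q[2],q[1])-np.pi/2,st["joint_pos"],st["width"])
E
```

```text
t: 12.2
tool_pos: [0.5381, 0.1645, 0.1032]
eef_rot: [-0.0, -0.579, 0.815, 0.0]
contact_force: [-0.9, -0.5, -0.3]
width: 1.003
t: 13.0
tool_pos: [0.5376, 0.1644, 0.2473]
eef_rot: [-0.001, -0.579, 0.815, 0.0]
contact_force: [0.4, -0.2, -0.7]
width: 1.003
13.1 [0.53744245 0.16436094 0.24686355] 2.806015245610202 [ 1.90533337e-01  3.90653507e-01  1.48027078e+00  1.34369121e-05
  1.27297683e+00 -2.61548587e+00] 0.9984975897845882
```

View pics/w7.png

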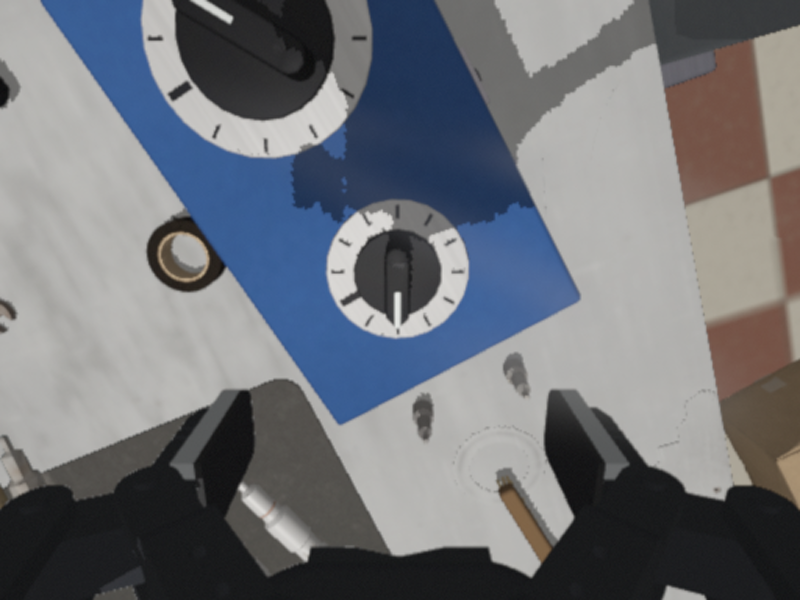

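View pics/s7.png

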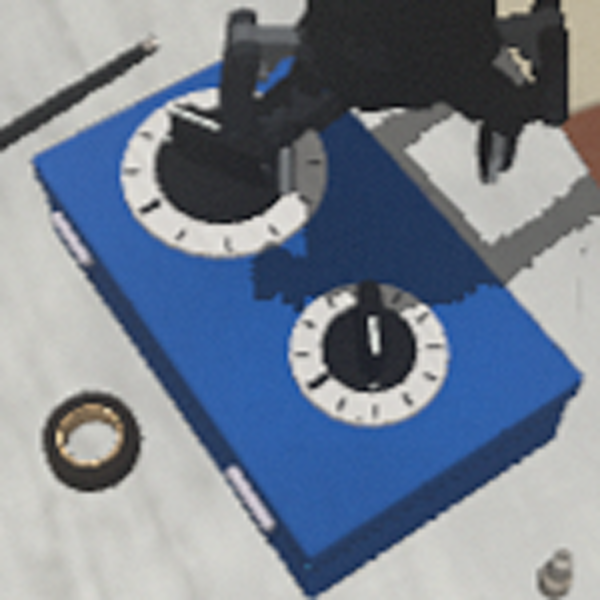

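The small dial's line (398,292)-(398,328) lies on the mark at (398,331). That is two marks counterclockwise from the thick one at (350,298), so it stands at 10 o'clock. The large dial is still where I left it, and the gripper is clear of both.

```bash
python3 - <<'E'
from h import *
import pickle
s=pickle.load(open("w7.pkl","rb"))
k=lambda p:(np.array(p,float)+.5)*.64-.5
ya=lambda d:np.arctan2(d[1],d[0])
q=ray(s,k([(398,331),(398,211),(350,298),(445,242)]),.088);l=ray(s,k([(398,328),(398,293)]),.129);L=ray(s,k([(193,0),(230,20)]),.129)
print(ya(q[0]-q[1]),ya(q[2]-q[3]),ya(l[0]-l[1]),"large",ya(L[0]-L[1]))
from station import job; print(job.job_done())
E
```

```text
1.2337870142064222 0.20915743888350918 1.2337870142064227 large -0.8055804521967581
the job is handed in; nothing more can be done
None
```

The lock is set and handed in: the large dial went to 2 o'clock first, then the small dial to 10 o'clock. I let go of both and finished with the gripper open, about 12 cm above the dial tops, at 13.1 s of the 48 s allowed.

- **Large dial:** after I released it, the wrist picture showed its white line on the second mark clockwise from the thick mark. The line's direction was −0.858 rad, the same as the line through the 2 and 8 o'clock marks.
- **Small dial:** after release, its line was on the second mark counterclockwise from the thick mark. Both the line and the 10 o'clock mark measured 1.234 rad, against a target of about 1.236.
- **Forces:** the readings I took stayed below about 20 N at the wrist.

**Where checks disagreed:**
- **Large dial, last look:** a rough reading in the final picture gave −0.81 rad. Only a short piece of the line was visible at the image edge, so I trust the clear view above more, and the side camera showed no sign that the dial had moved.
- **12 o'clock direction:** a rough two-mark estimate at the small dial gave 0.209 rad, while the other wrist-camera readings gave 0.183 to 0.193. I put that down to how I picked the points.

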